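# Close up the bench service duct

### The arm

A 7-joint arm with a two-finger parallel gripper is mounted at the origin on the work surface. World frame = base frame: x ahead of the robot, y to its left, z up, the work surface at z = 0. Lengths are in m, angles in rad, forces in N, time in s.
With the tool pointing down it reaches from about 0.35 to 0.9 m from the base axis. Payload 19.9 kg.
Tool frame: the origin (TCP) lies where the fingers leave the gripper's body, on its centre line; the fingertips stand 97 mm ahead of it and the grasp point (between the pads) lies 78 mm ahead of it (r.tcp_to_grasp is the distance from the TCP to the grasp point, in m); x points along the fingers, z is the direction in which the jaws open and shut, and the axes are right-handed (so a half turn about x gives the same grasp; the last joint's range is limited). The gripper opens to 94 mm and grips with 3 to 60 N. Pads are 16 mm wide; open, the fingers measure 119 mm over their backs; the gripper's body (75 mm by 177 mm) begins 78 mm behind the grasp point.
Start: joints at [-1.308, 0.417, -0.01, 1.614, 0.005, 1.111, -0.053], TCP at [0.187, 0.596, 0.303] pointing down, gripper open.
Joint ranges: [-2.81, 2.81], [-0.39, 2.02], [-1.27, 1.25], [0.06, 2.57], [-1.19, 4.33], [0.19, 2], [-2.82, 2.82]. Speed limits (rad/s): [1.89, 1.89, 2.39, 2.39, 3.01, 3.01, 3.01].

### API

Orientations are given as a unit quaternion [x, y, z, w].
In Python, from plant import r gives the robot as it stands. The module is installed in compiled form; this text tells all that it offers.
- The arm moves only by the tool jog_arm, never from a script. Its argument "increments" is a list of rows, each a list of 7 numbers: the opening, from -1 (shut) to 1 (fully open), so that 0 is half open, then the shift along the tool's x, y, z in cm, then the turn, a rotation vector about the tool's x, y, z in degrees. In form: [[claw, dx, dy, dz, wx, wy, wz], ...]. A call has 1 to 8 rows; each row shifts and turns the pose as measured when the row begins, along the tool's axes as they then stand; what a row does not reach is not made up. A row lasts 1/10 s, in which the tool goes at most 50 mm and 8.59 degrees, less where a joint would pass 70% of its speed; a pose out of reach is approached as far as the arm can. A call with a gripper value outside its range is refused whole. The fingers move at their own pace and stop on an object; "newtons" is the grip in N (left out, the last holds). Time passes only in rows, so rows that do not move let the fingers close. It gives the time, the measured TCP pose, the force and the opening at its end, in the units of the state.
- r.observe(): the state, without advancing time (a new reading comes with each control period).
- r.camera(name): name is "side" or "top"; returns a dict with "image" (384x512x3 uint8, blue, green, red), "K" (3x3 intrinsics, pixels), "k1" (the pictures are not rectified: a ray, as slopes to the right and down, at radius r is drawn at 1 + k1 r^2 times it, then the intrinsics apply), "eye" and "rotation" of the camera in the world. Camera axes: x right, y up, looking along -z (the intrinsics and any distortion apply to the point x, -y, -z); pixel columns grow to the right and rows downward; lengths in m; the calibration is good to about 2 mm. A picture is of the moment at which its call begins. There is no depth.
- r.finish_job(): hands the job in, once; it reports no verdict.
The state is a dict: "clock": time; "qpos": joint angles; "joint_vel": joint speeds; "joint_efforts": joint torques, N m; "position": TCP position; "tool_rot": TCP orientation; "wrist_force": force on the tool from outside, world axes, zero at the start; "moment": the same for the moment, N m; "grip_width": finger opening in m.
Only numpy, scipy, OpenCV 4.12 (cv2) and the standard library are available. Lean on these libraries where they do the work, as an engineer would, in place of code of your own. Each camera call takes 0.05 s, during which the arm holds its last target. There are 200 camera calls.

### The job

Close up the service duct: gently lower its hinged lid until shut, then take the loose cover strip by its handle and slide one long edge well under the lapped end of the long cover the jars stand on, without lifting or shifting that cover, until the strip lies flat, square and centred over the opening, its other edge on top of the shut lid. Press it down with about a kilogram of push and finish while still holding it pressed so, ready for the screws. Knock nothing else about.

Things in the scene. Friction and masses are not known exactly. Their poses are not given: they have to be found in the camera images.
- duct: Fixed white open-topped sheet-metal duct, 150 mm wide (its x), 660 long (y), 70 high, pipes inside. Origin: centre of its underside; x across it away from the robot, y along it to the robot's left, z up. On top, in mm of its y: fixed end cap 329 to 311, long cover 308 to 28, opening 28 to -29, hinged lid -29 to -229, fixed end cover -233 to -330
- seat (a point): Centre of the opening, level with the strip's rest: z = 74 mm in the duct's frame (x, y = 0, axes as the duct's). The strip's origin belongs here: then it is 27 mm under the lap and 26 mm over the lid. It rests on a steel saddle at this height (a plate under the lap, 31 to 72 mm to +y, and 14 mm wide bars along both walls) and on the lid's top, also at this height when shut
- lid (a joint): Opening angle of the access lid (rad): 0 shut and level, 0.65 to 1.05 at the start, 1.4 at most. Aluminium plate 150 (x) x 200 (y) x 4 mm, 0.32 kg, with a tab 60 mm wide that sticks out 14 mm past its free edge. Hinged on the far wall (line along y at x = 75, z = 72 mm in the duct's frame), free edge near the robot. The stiff hinge keeps it where left; 1 to 5 N down near the free edge lowers it
- lid_edge (a point): Middle of the lid's free edge (tab not counted), upper face, 150 mm from the hinge line; at x = -75, y = -129, z = 74 mm in the duct's frame when shut
- cover: Long cover, not to be moved: loose aluminium channel 150 (x) x 280 (y) x 15 mm, about 1.2 kg, on the duct's walls, two jars on it. 3 mm top plate on side flanges 4 mm thick, 12 mm high along both walls; the flanges end 49 mm before the end next to the opening, where the plate laps freely. Origin: centre of its underside (foot of the flanges, z = 70 mm in the duct's frame); axes as the duct's
- lap (a point): Middle of the long cover's lapped end, at the plate's lower face: x = 0, y = 28, z = 82 mm in the duct's frame, 8 mm above the saddle and the seat, so that the 4 mm strip has 4 mm to spare. The free space under the lap is 49 mm deep
- strip: Loose cover strip: aluminium plate 146 (x, its long edges) x 110 (y) x 4 mm, about 0.32 kg, same either way round; starts flat on the bench in front of the duct. Origin: centre of its underside, z up. Black bow handle over its middle along x: square bar 10 x 10 mm, 90 long, centred 36 mm above the origin, on 10 mm posts at x = -40 and 40 mm; 70 mm free between the posts, 27 under the bar
- jar_a: Jar with a white lid, 72 mm across, 115 mm high, standing on the long cover (origin: centre of its foot); bystander
- jar_b: A second jar of the same kind on the long cover, farther from the lap; bystander
- vial: Small amber bottle, 48 mm across, 85 mm high, standing on the duct's fixed end cover right of the lid (origin: centre of its foot); bystander
- wash_bottle: White wash bottle with red cap and spout, 64 mm across, 155 mm high, on the bench; bystander
- tube_rack: Green rack of capped sample tubes, 70 x 160 x 82 mm, on the bench; bystander
- beaker: Glass beaker, 70 mm across, 90 mm high, on the bench; bystander
- screwdriver: Screwdriver 180 mm long lying on the bench; bystander
- screw_dish: Glass dish 88 mm across, 14 mm high, with the screws for the strip, on the bench; bystander

How it is judged:
By the outcome, as a careful person would: the job done as asked, in the order asked, and still so for the second after the job is handed in, while the arm keeps its last pose, push and grip.
It also fails if it takes over 54 s, if anything falls off the work surface, if the arm or the gripper's body presses on something with over 40 N, if the wrist force passes 120 N, or if a joint passes its speed limit or range.

## Working session

There is one attempt and no reset: what is moved stays moved. The work goes in short steps, Python scripts to look and compute and a tool call to move; the robot and the scene stay as the last step left them, time stands still between calls to the robot, and variables do not carry over. Pictures are saved under pics/ and viewed, about 8 in all and at most 12, crops included, and the job is handed in when it is done.

Besides the shell and the picture viewer there is one more tool, called after ">>>" as name([rows], argument=value, ...), one row to a line, values as JSON. jog_arm: Moves the arm, as the interface text tells. Its arguments: {"type":"object","properties":{"increments":{"type":"array"},"newtons":{"type":"number"}},"required":["increments"]}

```bash
mkdir -p pics; cat > h.py <<'E'
import numpy as np, cv2
from scipy.spatial.transform import Rotation as R
from plant import r
def shot(n,f):
    c=r.camera(n); cv2.imwrite('pics/'+f,c['image']); np.savez('pics/'+f+'.npz',**{k:np.array(v) for k,v in c.items()}); return c
def load(f): return dict(np.load('pics/'+f+'.npz'))
def rot(c):
    q=np.array(c['rotation']); return q if q.shape==(3,3) else R.from_quat(q).as_matrix()
def proj(c,P):
    p=(np.atleast_2d(P)-c['eye'])@rot(c); s=np.c_[p[:,0],-p[:,1]]/-p[:,2:]
    s=s*(1+c['k1']*(s**2).sum(1,keepdims=True)); K=c['K']
    return s@K[:2,:2].T+K[:2,2]
def ray(c,uv):
    K=c['K']; d=(np.atleast_2d(uv)-K[:2,2])@np.linalg.inv(K[:2,:2]).T; s=d.copy()
    for _ in range(20): s=d/(1+c['k1']*(s**2).sum(1,keepdims=True))
    return np.c_[s[:,0],-s[:,1],-np.ones(len(s))]@rot(c).T
def onz(c,uv,z):
    d=ray(c,uv); return c['eye']+d*((z-c['eye'][2])/d[:,2])[:,None]
E
python3 - <<'E'
from h import *
print(r.observe())
for n in('top','side'):
    c=shot(n,n+'0.png'); print(n,c['K'],c['k1'],c['eye'],c['rotation'])
E
```

```text
{'clock': 0.0, 'qpos': array([-1.308506  ,  0.41799931, -0.0103319 ,  1.61416859,  0.00467488,
        1.11069481, -0.05297935]), 'joint_vel': array([ 1.22435356e-03,  1.45679397e-03, -7.20059524e-04,  3.79102521e-05,
       -1.57350676e-03, -1.13699198e-03, -3.24330676e-04]), 'joint_efforts': array([-4.40238673e-04, -8.51273060e+01,  6.38510585e-01, -4.25944054e+01,
       -4.88043367e-02,  1.93264807e-02,  1.01021537e-04]), 'position': array([0.18686803, 0.59614036, 0.30201161]), 'tool_rot': array([-0.41887671,  0.57023204,  0.41832262,  0.56954711]), 'wrist_force': array([-0.97973973, -0.57555301,  0.68089328]), 'moment': array([-0.04167203,  0.07437878, -0.02758349]), 'grip_width': 0.09405854773435476}
top [[455.58400963   0.         258.7869473 ]
 [  0.         455.58400963 192.6980235 ]
 [  0.           0.           1.        ]] -0.12202246261499644 [0.28571526 0.01250019 1.72849521] [-0.050462    0.0422803   0.70567142 -0.70547417]
side [[348.70579625   0.         255.25774318]
 [  0.         348.70579625 192.74340347]
 [  0.           0.           1.        ]] 0.022127794329388713 [ 0.3401197  -0.72184532  0.83569512] [ 0.38127216 -0.04121203 -0.1230379   0.9153113 ]
```

View pics/top0.png

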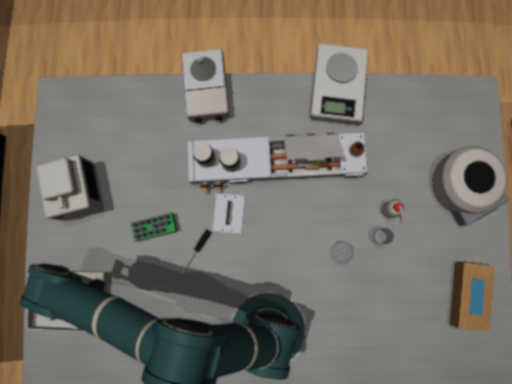

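View pics/side0.png

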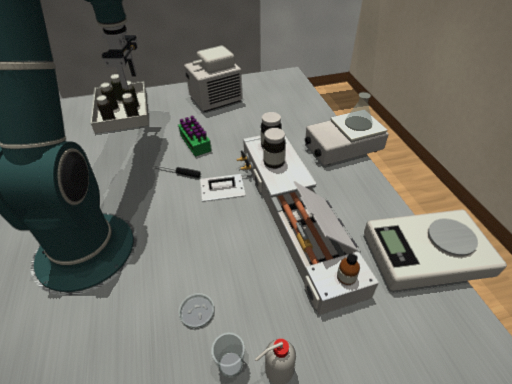

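Top: duct spans about (188,140)–(368,175), with the lid open at (285–343, 135–160) and the strip at (228,213). The side view agrees. Next I'll enlarge both to get corners.

```bash
python3 - <<'E'
import cv2
a=cv2.imread('pics/top0.png')[122:246,178:378]; cv2.imwrite('pics/c1.png',cv2.resize(a,None,fx=4,fy=4,interpolation=cv2.INTER_CUBIC))
a=cv2.imread('pics/side0.png')[110:310,150:390]; cv2.imwrite('pics/c2.png',cv2.resize(a,None,fx=3,fy=3,interpolation=cv2.INTER_CUBIC))
E
```

```text
(no output)
```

View pics/c1.png

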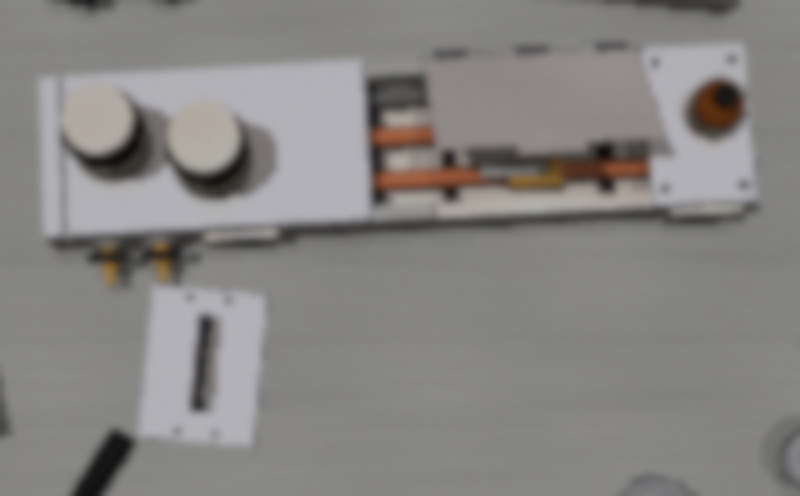

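View pics/c2.png

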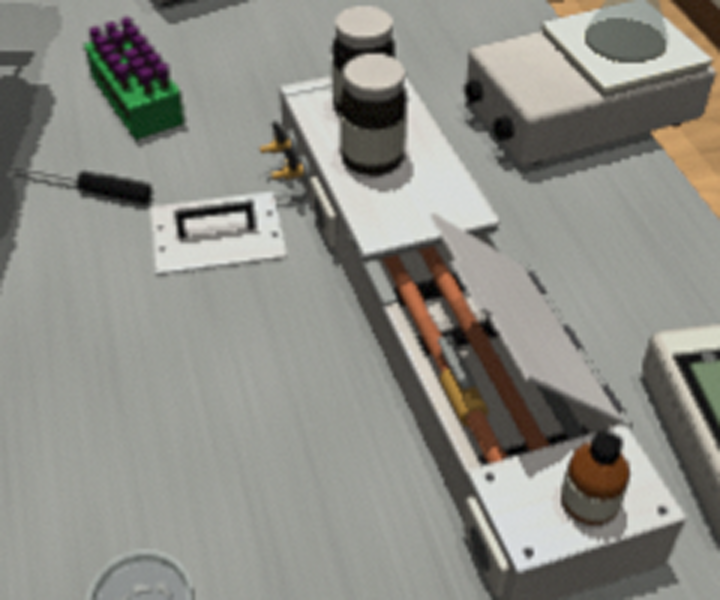

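```bash
cat > fit.py <<'E'
from h import *
from scipy.optimize import least_squares
T=lambda u:(np.array(u)+.5)/4-.5+[178,122]
S=lambda u:(np.array(u)+.5)/3-.5+[150,110]
ct,cs=load('top0.png'),load('side0.png')
def tf(p,L): 
    c,s=np.cos(p[2]),np.sin(p[2]); L=np.atleast_2d(L)
    return np.c_[p[0]+c*L[:,0]-s*L[:,1],p[1]+s*L[:,0]+c*L[:,1],L[:,2]]
def fit(tp,sp,x0):
    def f(p): return np.r_[(proj(ct,tf(p,[a for a,_ in tp]))-[T(b) for _,b in tp]).ravel(),(proj(cs,tf(p,[a for a,_ in sp]))-[S(b) for _,b in sp]).ravel()]
    q=least_squares(f,x0,loss='soft_l1'); print(q.x,np.round(f(q.x).reshape(-1,2),1).tolist()); return q.x
if __name__=='__main__':
    a,b,e=.085,.074,.004
    D=fit([((.075,.028,a),(362,60)),((-.075,.028,a),(369,219)),((.075,.308,a),(57,76)),((-.075,.308,a),(64,237)),((.075,-.33,b),(744,43)),((-.075,-.33,b),(757,205)),((.075,-.233,b),(643,47)),((-.075,-.233,b),(652,208))],
     [((.075,.028,a),(497,220)),((-.075,.028,a),(363,255)),((.075,-.33,b),(683,518)),((-.075,-.33,b),(513,597)),((-.075,-.233,b),(473,468))],[.6,0,0])
    s=.073;t=.055
    Q=fit([((s,t,e),(153,287)),((s,-t,e),(266,294)),((-s,-t,e),(252,446)),((-s,t,e),(137,436))],
     [((-s,t,e),(150,206)),((s,t,e),(278,194)),((s,-t,e),(285,258)),((-s,-t,e),(157,272))],[.4,.1,0])
    def lid(th,x,y): return tf(D,(.075-x*np.cos(th),y,.072+x*np.sin(th)))
    g=lambda th:np.r_[(proj(ct,np.r_[lid(th[0],.15,-.029),lid(th[0],.15,-.229)])-[T((438,151)),T((673,153))]).ravel(),(proj(cs,np.r_[lid(th[0],.15,-.029),lid(th[0],.15,-.229)])-[S((433,216)),S((535,380))]).ravel()]
    q=least_squares(g,[.8]); print(q.x,np.round(q.fun,1)); th=q.x[0]
    print('edge',lid(th,.15,-.129),'shut',tf(D,(-.075,-.129,.074)),'seat',tf(D,(0,0,.074)))
    np.savez('fit.npz',D=D,Q=Q)
E
python3 fit.py; python3 -c "
from h import *
o=r.observe();print(R.from_quat(o['tool_rot']).as_matrix().round(3))"
```

```text
[ 0.63855195 -0.034323    0.05039427] [[-0.1, 0.0], [0.3, 0.2], [0.9, 0.1], [0.3, -0.4], [-0.3, 0.5], [-0.2, -0.7], [-0.7, 0.7], [0.1, -0.1], [0.4, 0.5], [-0.3, -0.2], [0.3, 0.0], [0.6, -8.6], [-2.7, 0.8]]
[ 0.43663154  0.14876335 -0.10041571] [[0.2, -1.0], [0.5, 0.1], [-0.1, 0.2], [-0.1, -0.2], [0.2, 0.3], [-1.5, -0.7], [0.4, -0.5], [-0.5, 0.4]]
[0.78376942] [-0.8 -0.5 -2.3 -3.9 -1.3 -0.7 -3.4 -0.8]
edge [[ 0.61385109 -0.16473281  0.17789312]] shut [[ 0.57014528 -0.1669372   0.074     ]] seat [[ 0.63855195 -0.034323    0.074     ]]
[[-0.    -0.954  0.299]
 [-0.001  0.299  0.954]
 [-1.    -0.    -0.001]]
```

```bash
cat > go.py <<'E'
from h import *
Z=np.load('fit.npz'); D=Z['D']; Q=Z['Q']
def pose(yaw): # tool down, jaws along +y turned by yaw
    c,s=np.cos(yaw),np.sin(yaw); z=np.array([-s,c,0]); x=np.array([0,0,-1.]); return np.c_[x,np.cross(z,x),z]
def W(p,l): c,s=np.cos(p[2]),np.sin(p[2]); return np.array([p[0]+c*l[0]-s*l[1],p[1]+s*l[0]+c*l[1],l[2]])
def plan(claw,*legs):
    """legs: (tcp target, yaw, nrows)"""
    o=r.observe(); p=o['position']; M=R.from_quat(o['tool_rot']).as_matrix(); rows=[]
    print('t',o['clock'],'p',p.round(4),'F',o['wrist_force'].round(1),'w',round(o['grip_width'],4),'rv',np.degrees(R.from_matrix(pose(D[2]).T@M).as_rotvec()).round(2))
    for t,y,n in legs:
        G=pose(y); rv=R.from_matrix(M.T@G).as_rotvec()/n; d=(np.array(t)-p)/n
        for i in range(n):
            rows.append([claw]+(M.T@d*100).round(2).tolist()+np.degrees(rv).round(1).tolist()); M=M@R.from_rotvec(rv).as_matrix(); p=p+d
    print(rows)
E
python3 - <<'E'
from go import *
a=W(D,(-.016,-.129,.32)); print(a)
plan(-1,((.40,.22,.34),D[2],10),(a,D[2],8))
E
```

```text
[ 0.62907038 -0.1639652   0.32      ]
t 0.1 p [0.1869 0.5962 0.3021] F [0.1 0.5 1.4] w 0.0941 rv [2.029e+01 6.000e-02 1.000e-02]
[[-1, -0.38, -3.16, -2.95, -2.0, -0.0, -0.0], [-1, -0.38, -3.05, -3.06, -2.0, -0.0, -0.0], [-1, -0.38, -2.94, -3.17, -2.0, -0.0, -0.0], [-1, -0.38, -2.83, -3.27, -2.0, -0.0, -0.0], [-1, -0.38, -2.71, -3.37, -2.0, -0.0, -0.0], [-1, -0.38, -2.59, -3.46, -2.0, -0.0, -0.0], [-1, -0.38, -2.46, -3.55, -2.0, -0.0, -0.0], [-1, -0.38, -2.34, -3.64, -2.0, -0.0, -0.0], [-1, -0.38, -2.21, -3.72, -2.0, -0.0, -0.0], [-1, -0.38, -2.07, -3.79, -2.0, -0.0, -0.0], [-1, 0.25, -2.62, -4.94, -0.0, 0.0, 0.0], [-1, 0.25, -2.62, -4.94, -0.0, 0.0, 0.0], [-1, 0.25, -2.62, -4.94, -0.0, 0.0, 0.0], [-1, 0.25, -2.62, -4.94, -0.0, 0.0, 0.0], [-1, 0.25, -2.62, -4.94, -0.0, 0.0, 0.0], [-1, 0.25, -2.62, -4.94, -0.0, 0.0, 0.0], [-1, 0.25, -2.62, -4.94, -0.0, 0.0, 0.0], [-1, 0.25, -2.62, -4.94, -0.0, 0.0, 0.0]]
```

>>> jog_arm([
  [-1, -0.4, -3.1, -3.0, -2, 0, 0],
  [-1, -0.4, -3.0, -3.1, -2, 0, 0],
  [-1, -0.4, -2.9, -3.2, -2, 0, 0],
  [-1, -0.4, -2.8, -3.3, -2, 0, 0],
  [-1, -0.4, -2.7, -3.4, -2, 0, 0],
  [-1, -0.4, -2.6, -3.5, -2, 0, 0],
  [-1, -0.4, -2.5, -3.6, -2, 0, 0],
  [-1, -0.4, -2.3, -3.6, -2, 0, 0],
])

```text
clock: 0.9
position: [0.3574, 0.2859, 0.3321]
tool_rot: [-0.499, 0.504, 0.498, 0.499]
wrist_force: [1.8, 0.8, 0.4]
grip_width: 0.0331
```

```bash
python3 - <<'E'
from go import *
a=W(D,(-.016,-.129,.32))
plan(-1,((.40,.22,.34),D[2],4),(a,D[2],9))
E
```

```text
t 0.9 p [0.3574 0.2859 0.3321] F [1.8 0.8 0.4] w 0.0331 rv [3.22 0.25 0.24]
[[-1, -0.2, -1.07, -1.64, -0.8, -0.1, -0.1], [-1, -0.2, -1.05, -1.66, -0.8, -0.1, -0.1], [-1, -0.2, -1.03, -1.67, -0.8, -0.1, -0.1], [-1, -0.2, -1.0, -1.68, -0.8, -0.1, -0.1], [-1, 0.22, -2.33, -4.39, 0.0, 0.0, -0.0], [-1, 0.22, -2.33, -4.39, 0.0, 0.0, -0.0], [-1, 0.22, -2.33, -4.39, 0.0, 0.0, -0.0], [-1, 0.22, -2.33, -4.39, 0.0, 0.0, -0.0], [-1, 0.22, -2.33, -4.39, 0.0, 0.0, -0.0], [-1, 0.22, -2.33, -4.39, 0.0, 0.0, -0.0], [-1, 0.22, -2.33, -4.39, 0.0, 0.0, -0.0], [-1, 0.22, -2.33, -4.39, 0.0, 0.0, -0.0], [-1, 0.22, -2.33, -4.39, 0.0, 0.0, -0.0]]
```

>>> jog_arm([
  [-1, -0.4, -2.1, -3.3, -1.6, -0.1, -0.1],
  [-1, -0.4, -2.1, -3.3, -1.6, -0.1, -0.1],
  [-1, 0.2, -2.3, -4.4, 0, 0, 0],
  [-1, 0.2, -2.3, -4.4, 0, 0, 0],
  [-1, 0.2, -2.3, -4.4, 0, 0, 0],
  [-1, 0.2, -2.3, -4.4, 0, 0, 0],
  [-1, 0.2, -2.3, -4.4, 0, 0, 0],
  [-1, 0.2, -2.3, -4.4, 0, 0, 0],
])

```text
clock: 1.7
position: [0.5523, -0.0425, 0.3294]
tool_rot: [0.514, -0.485, -0.514, -0.486]
wrist_force: [0.1, 0.6, -0.1]
grip_width: 0.0
```

```bash
python3 - <<'E'
from go import *
a=W(D,(-.016,-.129,.305))
plan(-1,(a,D[2],4))
plan(-1,(W(D,(-.016,-.129,.26)),D[2],4))
E
```

```text
t 1.7 p [ 0.5523 -0.0425  0.3294] F [ 0.1  0.6 -0.1] w 0.0 rv [-0.38 -0.06 -0.08]
[[-1, 0.61, -1.74, -3.14, 0.1, 0.0, 0.0], [-1, 0.61, -1.75, -3.14, 0.1, 0.0, 0.0], [-1, 0.61, -1.75, -3.14, 0.1, 0.0, 0.0], [-1, 0.61, -1.76, -3.13, 0.1, 0.0, 0.0]]
t 1.7 p [ 0.5523 -0.0425  0.3294] F [ 0.1  0.6 -0.1] w 0.0 rv [-0.38 -0.06 -0.08]
[[-1, 1.73, -1.74, -3.14, 0.1, 0.0, 0.0], [-1, 1.73, -1.75, -3.14, 0.1, 0.0, 0.0], [-1, 1.73, -1.75, -3.14, 0.1, 0.0, 0.0], [-1, 1.73, -1.76, -3.13, 0.1, 0.0, 0.0]]
```

>>> jog_arm([
  [-1, 0.6, -1.7, -3.1, 0.1, 0, 0],
  [-1, 0.6, -1.7, -3.1, 0.1, 0, 0],
  [-1, 0.6, -1.8, -3.1, 0.1, 0, 0],
  [-1, 0.6, -1.8, -3.1, 0.1, 0, 0],
  [-1, 1.0, 0, 0, 0, 0, 0],
  [-1, 1.0, 0, 0, 0, 0, 0],
  [-1, 0.7, 0, 0, 0, 0, 0],
])

```text
clock: 2.4
position: [0.6316, -0.1743, 0.2736]
tool_rot: [-0.511, 0.49, 0.511, 0.488]
wrist_force: [0.3, 0.2, -0.0]
grip_width: 0.0003
```

```bash
python3 - <<'E'
from go import *
plan(-1,(W(D,(-.016,-.129,.26)),D[2],4))
shot('top','top1.png')
c=shot('side','side1.png')
a=c['image'][130:290,190:350]; b=cv2.imread('pics/top1.png')[110:210,220:380]
cv2.imwrite('pics/d1.png',np.hstack([cv2.resize(a,(400,400)),cv2.resize(b,(400,250)) if 0 else cv2.copyMakeBorder(cv2.resize(b,(400,250)),0,150,0,0,0)]))
E
```

```text
t 2.4 p [ 0.6316 -0.1743  0.2736] F [ 0.3  0.2 -0. ] w 0.0003 rv [0.4  0.06 0.11]
[[-1, 0.34, 0.05, 0.26, -0.1, -0.0, -0.0], [-1, 0.34, 0.05, 0.26, -0.1, -0.0, -0.0], [-1, 0.34, 0.05, 0.26, -0.1, -0.0, -0.0], [-1, 0.34, 0.05, 0.26, -0.1, -0.0, -0.0]]
```

View pics/d1.png

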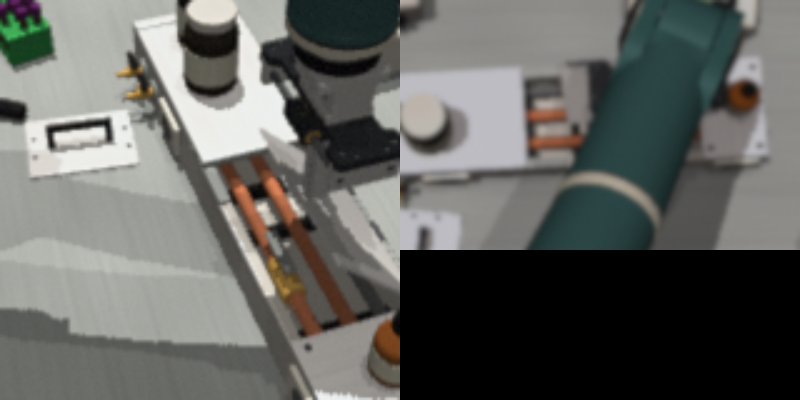

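Left panel: closed fingers sit just above the lid, with nothing touched; the lid is still open. Now lowering it along its arc.

>>> jog_arm([
  [-1, 0.6, 0, 0.2, 0, 0, 0],
  [-1, 0.6, 0, 0.2, 0, 0, 0],
  [-1, 0.5, 0.2, 0.2, 0, 0, 0],
  [-1, 0.5, 0.25, 0.1, 0, 0, 0],
  [-1, 0.5, 0.25, 0, 0, 0, 0],
  [-1, 0.5, 0.25, 0, 0, 0, 0],
])

```text
clock: 3.1
position: [0.6217, -0.164, 0.2417]
tool_rot: [0.512, -0.488, -0.511, -0.488]
wrist_force: [0.9, -1.2, 1.4]
grip_width: 0.0003
```

>>> jog_arm([
  [-1, 0.5, 0.25, 0, 0, 0, 0],
  [-1, 0.5, 0.25, 0, 0, 0, 0],
  [-1, 0.5, 0.2, 0, 0, 0, 0],
  [-1, 0.5, 0.15, 0, 0, 0, 0],
  [-1, 0.5, 0.15, 0, 0, 0, 0],
  [-1, 0.5, 0.1, 0, 0, 0, 0],
  [-1, 0.5, 0.1, 0, 0, 0, 0],
  [-1, 0.5, 0, 0, 0, 0, 0],
])

```text
clock: 3.9
position: [0.6079, -0.165, 0.1978]
tool_rot: [0.512, -0.488, -0.511, -0.488]
wrist_force: [-1.2, 0.0, 1.6]
grip_width: 0.0009
```

>>> jog_arm([
  [-1, 0.5, 0.1, 0, 0, 0, 0],
  [-1, 0.5, 0.1, 0, 0, 0, 0],
  [-1, 0.5, 0.1, 0, 0, 0, 0],
  [-1, 0.4, 0, 0, 0, 0, 0],
  [-1, 0.4, 0, 0, 0, 0, 0],
  [-1, 0.3, 0, 0, 0, 0, 0],
  [-1, 0.2, 0, 0, 0, 0, 0],
])

```text
clock: 4.6
position: [0.605, -0.1653, 0.1709]
tool_rot: [-0.512, 0.487, 0.512, 0.489]
wrist_force: [-23.2, 7.7, 52.4]
grip_width: 0.0005
```

>>> jog_arm([
  [-1, -0.3, 0, 0, 0, 0, 0],
  [-1, -1, 0, 0, 0, 0, 0],
  [-1, -4, 0, 0, 0, 0, 0],
  [-1, -4, 0, 0, 0, 0, 0],
  [1, -4, 0, 0, 0, 0, 0],
])

```text
clock: 5.1
position: [0.6031, -0.165, 0.3045]
tool_rot: [-0.509, 0.489, 0.514, 0.487]
wrist_force: [0.9, 0.3, 0.1]
grip_width: 0.0056
```

```bash
python3 - <<'E'
from go import *
h=W(Q,(0,0,.24)); print(h)
plan(1,(np.array([.44,.06,.31]),Q[2],6),(h,Q[2],3))
E
```

```text
[0.43663154 0.14876335 0.24      ]
t 5.1 p [ 0.6031 -0.165   0.3045] F [0.9 0.3 0.1] w 0.0056 rv [ 0.22 -0.18  0.38]
[[1, -0.06, 2.54, 3.87, 1.4, 0.0, -0.1], [1, -0.07, 2.64, 3.81, 1.4, 0.0, -0.1], [1, -0.07, 2.73, 3.74, 1.4, 0.0, -0.1], [1, -0.08, 2.82, 3.68, 1.4, 0.0, -0.1], [1, -0.08, 2.91, 3.61, 1.4, 0.0, -0.1], [1, -0.09, 3.0, 3.53, 1.4, 0.0, -0.1], [1, 2.33, 0.41, 2.93, -0.0, -0.0, -0.0], [1, 2.33, 0.41, 2.93, -0.0, -0.0, -0.0], [1, 2.33, 0.41, 2.93, -0.0, -0.0, -0.0]]
```

>>> jog_arm([
  [1, 0, 2.5, 3.9, 1.4, 0, -0.1],
  [1, 0, 2.6, 3.8, 1.4, 0, -0.1],
  [1, 0, 2.7, 3.7, 1.4, 0, -0.1],
  [1, 0, 2.8, 3.7, 1.4, 0, -0.1],
  [1, -0.1, 2.9, 3.6, 1.4, 0, -0.1],
  [1, -0.1, 3.0, 3.5, 1.4, 0, 0],
  [1, 1.5, 0.4, 2.9, 0, 0, 0],
  [1, 1.5, 0.4, 2.9, 0, 0, 0],
])

```text
clock: 5.9
position: [0.4364, 0.1235, 0.2855]
tool_rot: [-0.475, 0.521, 0.468, 0.533]
wrist_force: [0.3, 0.6, 0.2]
grip_width: 0.0689
```

```bash
python3 - <<'E'
from go import *
plan(1,(W(Q,(0,0,.16)),Q[2],4))
c=shot('side','side2.png')
a=c['image'][140:300,140:390]
cv2.imwrite('pics/d2.png',cv2.resize(a,None,fx=3.2,fy=3.2,interpolation=cv2.INTER_CUBIC))
E
```

```text
t 5.9 p [0.4364 0.1235 0.2855] F [0.3 0.6 0.2] w 0.0689 rv [ 9.27 -0.23 -1.12]
[[1, 3.14, 0.13, 0.61, -0.2, 0.1, 0.3], [1, 3.14, 0.11, 0.61, -0.2, 0.1, 0.3], [1, 3.14, 0.09, 0.62, -0.2, 0.1, 0.3], [1, 3.14, 0.08, 0.62, -0.2, 0.1, 0.3]]
```

View pics/d2.png

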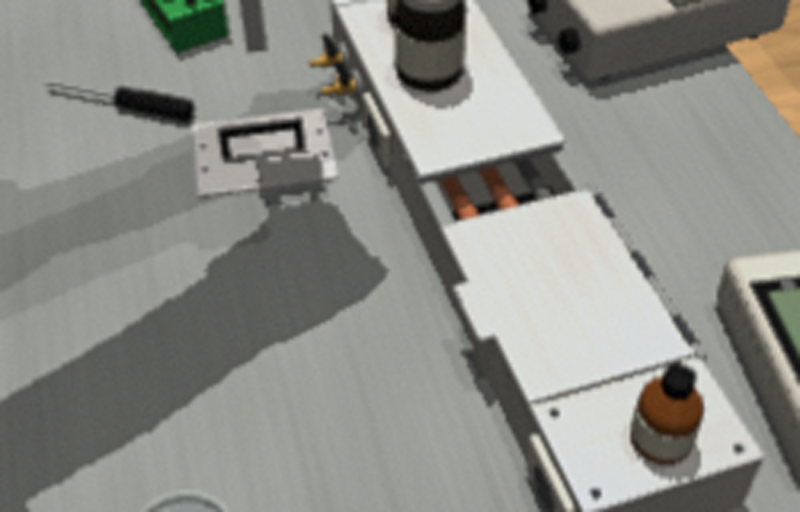

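The lid is shut flush (edge line at about (535,400) meets the end cover). The strip is still at (265,150). Descending to the handle.

>>> jog_arm([
  [1, 3, 0.1, 0.8, -0.2, 0.1, 0.3],
  [1, 3, 0.1, 0.8, -0.2, 0.1, 0.3],
  [1, 3, 0.1, 0.7, -0.2, 0.1, 0.3],
  [1, 2.5, 0.1, 0.2, -0.2, 0.1, 0.3],
])

```text
clock: 6.35
position: [0.4368, 0.1565, 0.1684]
tool_rot: [-0.477, 0.521, 0.477, 0.523]
wrist_force: [0.3, 0.5, 0.3]
grip_width: 0.0944
```

```bash
python3 - <<'E'
from go import *
plan(1,(W(Q,(0,0,.113)),Q[2],4))
E
```

```text
t 6.35 p [0.4368 0.1565 0.1684] F [0.3 0.5 0.3] w 0.0944 rv [ 8.   -0.11 -0.1 ]
[[1, 1.38, -0.01, -0.2, 0.2, 0.0, 0.0], [1, 1.38, -0.01, -0.2, 0.2, 0.0, 0.0], [1, 1.38, -0.01, -0.2, 0.2, 0.0, 0.0], [1, 1.38, -0.02, -0.19, 0.2, 0.0, 0.0]]
```

>>> jog_arm([
  [1, 1.5, 0, -0.3, 0.2, 0, 0],
  [1, 1.4, 0, -0.2, 0.2, 0, 0],
  [1, 1.4, 0, -0.2, 0.2, 0, 0],
  [1, 1.2, 0, 0, 0, 0, 0],
  [1, 0, 0, 0, 0, 0, 0],
])

```text
clock: 6.85
position: [0.4358, 0.1489, 0.1091]
tool_rot: [-0.474, 0.525, 0.475, 0.524]
wrist_force: [-0.1, 0.0, -0.2]
grip_width: 0.0937
```

```bash
python3 - <<'E'
from go import *
plan(1,(W(Q,(0,0,.113)),Q[2],1))
E
```

```text
t 6.85 p [0.4358 0.1489 0.1091] F [-0.1  0.  -0.2] w 0.0937 rv [8.56 0.04 0.08]
[[1, -0.39, -0.08, -0.01, 0.1, -0.0, -0.1]]
```

>>> jog_arm([
  [1, -0.4, 0, 0, 0, 0, 0],
  [-1, 0, 0, 0, 0, 0, 0],
  [-1, 0, 0, 0, 0, 0, 0],
  [-1, 0, 0, 0, 0, 0, 0],
  [-1, 0, 0, 0, 0, 0, 0],
  [-1, 0, 0, 0, 0, 0, 0],
  [-1, 0, 0, 0, 0, 0, 0],
  [-1, 0, 0, 0, 0, 0, 0],
], newtons=50)

```text
clock: 7.65
position: [0.437, 0.1496, 0.1161]
tool_rot: [-0.475, 0.523, 0.475, 0.525]
wrist_force: [-0.4, -0.4, 0.2]
grip_width: 0.0413
```

```bash
python3 - <<'E'
from go import *
plan(1,(W(Q,(0,0,.113)),Q[2],1))
E
```

```text
t 7.65 p [0.437  0.1496 0.1161] F [-0.4 -0.4  0.2] w 0.0413 rv [ 8.53 -0.07 -0.11]
[[1, 0.31, 0.03, -0.09, 0.1, 0.1, 0.1]]
```

>>> jog_arm([
  [-1, 0.3, 0, 0, 0, 0, 0],
  [-1, 0, 0, 0, 0, 0, 0],
  [-1, 0, 0, 0, 0, 0, 0],
  [-1, 0, 0, 0, 0, 0, 0],
  [-1, 0, 0, 0, 0, 0, 0],
  [-1, 0, 0, 0, 0, 0, 0],
  [-1, 0, 0, 0, 0, 0, 0],
])

```text
clock: 8.35
position: [0.4369, 0.1495, 0.1126]
tool_rot: [-0.475, 0.523, 0.475, 0.525]
wrist_force: [-0.3, -0.3, -1.6]
grip_width: 0.0095
```

>>> jog_arm([
  [-1, -0.5, 0, 0, 0, 0, 0],
  [-1, -1, 0, 0, 0, 0, 0],
  [-1, -2, 0, 0, 0, 0, 0],
  [-1, -2, 0, 0, 0, 0, 0],
])

```text
clock: 8.75
position: [0.4354, 0.1487, 0.1685]
tool_rot: [-0.474, 0.525, 0.475, 0.523]
wrist_force: [0.7, 0.7, -4.2]
grip_width: 0.0091
```

```bash
python3 - <<'E'
from go import *
s=W(D,(0,-.06,.30))
plan(-1,((.45,.08,.28),D[2],5),(s,D[2],6))
E
```

```text
t 8.75 p [0.4354 0.1487 0.1685] F [ 0.7  0.7 -4.2] w 0.0091 rv [8.56 0.11 0.19]
[[-1, -2.23, -0.42, -1.34, -1.7, -0.0, -0.0], [-1, -2.23, -0.38, -1.35, -1.7, -0.0, -0.0], [-1, -2.23, -0.34, -1.36, -1.7, -0.0, -0.0], [-1, -2.23, -0.3, -1.37, -1.7, -0.0, -0.0], [-1, -2.23, -0.26, -1.38, -1.7, -0.0, -0.0], [-1, -0.33, -3.04, -3.06, 0.0, -0.0, -0.0], [-1, -0.33, -3.04, -3.06, 0.0, -0.0, -0.0], [-1, -0.33, -3.04, -3.06, 0.0, -0.0, -0.0], [-1, -0.33, -3.04, -3.06, 0.0, -0.0, -0.0], [-1, -0.33, -3.04, -3.06, 0.0, -0.0, -0.0], [-1, -0.33, -3.04, -3.06, 0.0, -0.0, -0.0]]
```

>>> jog_arm([
  [-1, -2.2, -0.4, -1.4, -1.7, 0, 0],
  [-1, -2.2, -0.4, -1.4, -1.7, 0, 0],
  [-1, -2.2, -0.3, -1.4, -1.7, 0, 0],
  [-1, -2.2, -0.3, -1.4, -1.7, 0, 0],
  [-1, -2.2, -0.3, -1.4, -1.7, 0, 0],
  [-1, -0.3, -3, -3, 0, 0, 0],
  [-1, -0.3, -3, -3, 0, 0, 0],
  [-1, -0.3, -3, -3, 0, 0, 0],
])

```text
clock: 9.55
position: [0.5441, -0.009, 0.3015]
tool_rot: [-0.515, 0.483, 0.516, 0.485]
wrist_force: [0.4, 1.2, -3.6]
grip_width: 0.0089
```

```bash
python3 - <<'E'
from go import *
plan(-1,(W(D,(0,-.05,.26)),D[2],5))
E
```

```text
t 9.55 p [ 0.5441 -0.009   0.3015] F [ 0.4  1.2 -3.6] w 0.0089 rv [-0.71 -0.17 -0.12]
[[-1, 0.83, -1.84, -1.63, 0.1, 0.0, 0.0], [-1, 0.83, -1.84, -1.62, 0.1, 0.0, 0.0], [-1, 0.83, -1.85, -1.62, 0.1, 0.0, 0.0], [-1, 0.83, -1.85, -1.61, 0.1, 0.0, 0.0], [-1, 0.83, -1.86, -1.61, 0.1, 0.0, 0.0]]
```

>>> jog_arm([
  [-1, 0.8, -1.8, -1.6, 0.1, 0, 0],
  [-1, 0.8, -1.8, -1.6, 0.1, 0, 0],
  [-1, 0.8, -1.8, -1.6, 0.1, 0, 0],
  [-1, 0.8, -1.8, -1.6, 0.1, 0, 0],
  [-1, 0.8, -1.5, -1.3, 0.1, 0, 0],
  [-1, 1.5, 0, 0, 0, 0, 0],
  [-1, 1.5, 0, 0, 0, 0, 0],
  [-1, 0, 0, 0, 0, 0, 0],
])

```text
clock: 10.35
position: [0.639, -0.0885, 0.2334]
tool_rot: [0.512, -0.487, -0.511, -0.489]
wrist_force: [0.6, 0.1, -3.4]
grip_width: 0.0092
```

```bash
python3 - <<'E'
from go import *
plan(-1,(W(D,(0,-.045,.195)),D[2],3))
t=shot('top','top3.png')['image']
c=shot('side','side3.png')
a=c['image'][150:270,225:385]
cv2.imwrite('pics/d3.png',np.vstack([cv2.resize(a,(560,420),interpolation=cv2.INTER_CUBIC),cv2.copyMakeBorder(cv2.resize(t[125:190,230:390],(400,162)),0,0,0,160,0)]))
E
```

```text
t 10.35 p [ 0.639  -0.0885  0.2334] F [ 0.6  0.1 -3.4] w 0.0092 rv [ 0.15 -0.08 -0.15]
[[-1, 1.28, -0.07, 0.3, -0.0, 0.0, 0.1], [-1, 1.28, -0.07, 0.3, -0.0, 0.0, 0.1], [-1, 1.28, -0.07, 0.3, -0.0, 0.0, 0.1]]
```

View pics/d3.png

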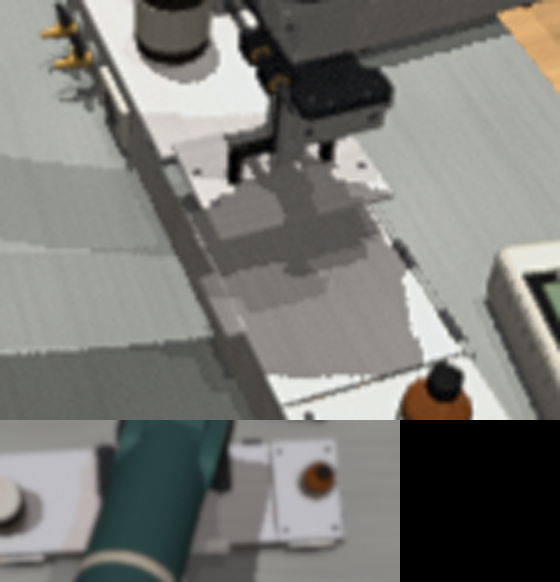

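Side view: strip corners at about (175,150), (205,210) and (393,193) in the crop, held level over the lid. Comparing these with the position predicted from the TCP.

```bash
python3 - <<'E'
from go import *
from scipy.optimize import least_squares
c=load('side3.png'); px=(np.array([(175,150),(205,210),(393,193)])+.5)/3.5-.5+[225,150]
L=[(-.073,.055),(-.073,-.055),(.073,-.055)]
f=lambda p:(proj(c,np.array([W((p[0],p[1],D[2]),(*l,.2334-.1126+.004)) for l in L]))-px).ravel()
q=least_squares(f,[.639,-.0885]); print(q.x-[.639,-.0885],q.fun.round(1))
g=lambda p:f((.639,p[0]))if 0 else (proj(c,np.array([W((p[0],p[1],D[2]),(*l,p[2])) for l in L]))-px).ravel()
q=least_squares(g,[.639,-.0885,.12]);print(q.x,q.fun.round(1))
# shut duct check using side3: lid corners etc
print(((proj(c,np.array([W(D,(.075,-.233,.074)),W(D,(-.075,-.233,.074))]))-[225,150]+.5)*3.5).round(0))
E
```

```text
[0.00085293 0.01138891] [-1.9 -4.1  3.3  5.6 -1.5 -2.1]
[ 0.64900462 -0.05669724  0.10108887] [-1.1 -3.6  3.7  5.3 -2.7 -2. ]
[[465. 356.]
 [281. 410.]]
```

```bash
python3 - <<'E'
from go import *
c=load('side3.png'); s=6; o=np.array([260,165])
a=cv2.resize(c['image'][165:255,260:380],None,fx=s,fy=s,interpolation=cv2.INTER_CUBIC)
def dr(P,col): cv2.polylines(a,[((proj(c,np.array(P))-o+.5)*s).round().astype(int)],True,col,1)
A=(.639,-.0885,D[2])
for z,col in((.1248,(0,0,255)),(.1208,(255,0,255))): dr([W(A,(x,y,z)) for x,y in((-.073,.055),(.073,.055),(.073,-.055),(-.073,-.055))],col)
dr([W(D,(x,y,.074)) for x,y in((-.075,-.029),(.075,-.029),(.075,-.229),(-.075,-.229))],(0,255,0))
dr([W(D,(x,y,.085)) for x,y in((-.075,.028),(.075,.028),(.075,.308),(-.075,.308))],(255,0,0))
cv2.imwrite('pics/d4.png',a)
E
```

```text
(no output)
```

View pics/d4.png

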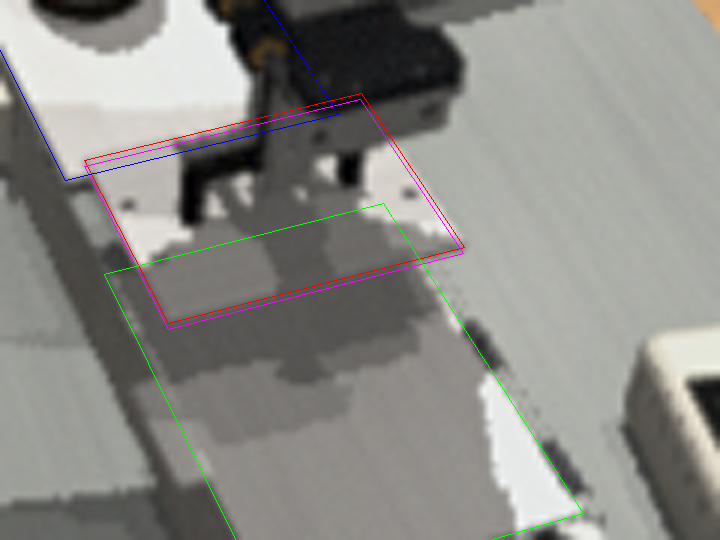

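The predicted outlines of the strip, lid and lap match the picture, so the strip sits as calculated. Now descending with its leading edge short of the lap.

>>> jog_arm([
  [-1, 1.2, 0, 0.3, 0, 0, 0.1],
  [-1, 1.2, 0, 0.3, 0, 0, 0],
  [-1, 1.0, 0, 0.2, 0, 0, 0],
  [-1, 0.5, 0, 0, 0, 0, 0],
  [-1, 0.2, 0, 0, 0, 0, 0],
  [-1, 0, 0, 0, 0, 0, 0],
])

```text
clock: 11.05
position: [0.6394, -0.078, 0.1924]
tool_rot: [0.513, -0.486, -0.512, -0.489]
wrist_force: [-0.4, 0.0, -3.7]
grip_width: 0.0097
```

```bash
python3 - <<'E'
from go import *
plan(-1,(W(D,(0,-.045,.188)),D[2],3))
E
```

```text
t 11.05 p [ 0.6394 -0.078   0.1924] F [-0.4  0.  -3.7] w 0.0097 rv [ 0.01 -0.1  -0.28]
[[-1, 0.15, -0.04, -0.04, -0.0, 0.0, 0.1], [-1, 0.15, -0.04, -0.04, -0.0, 0.0, 0.1], [-1, 0.15, -0.05, -0.04, -0.0, 0.0, 0.1]]
```

>>> jog_arm([
  [-1, 0.2, -0.1, 0, 0, 0.1, 0.3],
  [-1, 0.2, 0, 0, 0, 0, 0],
  [-1, 0.1, 0, 0, 0, 0, 0],
  [-1, 0.1, 0, 0, 0, 0, 0],
])

```text
clock: 11.45
position: [0.641, -0.0784, 0.1868]
tool_rot: [0.513, -0.487, -0.512, -0.487]
wrist_force: [-0.1, -0.5, -3.6]
grip_width: 0.0094
```

```bash
python3 - <<'E'
from go import *
plan(-1,(W(D,(0,-.045,.188)),D[2],3))
E
```

```text
t 11.45 p [ 0.641  -0.0784  0.1868] F [-0.1 -0.5 -3.6] w 0.0094 rv [ 0.03  0.02 -0.03]
[[-1, -0.04, 0.01, -0.03, -0.0, -0.0, 0.0], [-1, -0.04, 0.01, -0.03, -0.0, -0.0, 0.0], [-1, -0.04, 0.01, -0.03, -0.0, -0.0, 0.0]]
```

No contact yet. Feeling down in 1 mm steps.

>>> jog_arm([
  [-1, 0.1, 0, 0, 0, 0, 0],
  [-1, 0.1, 0, 0, 0, 0, 0],
])

```text
clock: 11.65
position: [0.641, -0.0785, 0.1866]
tool_rot: [0.512, -0.487, -0.512, -0.488]
wrist_force: [-10.0, 1.7, 15.9]
grip_width: 0.0088
```

>>> jog_arm([
  [-1, -0.15, 0, 0, 0, 0, 0],
  [-1, -0.05, 0, 0, 0, 0, 0],
  [-1, 0, 0, 0, 0, 0, 0],
])

```text
clock: 11.95
position: [0.6411, -0.0786, 0.1891]
tool_rot: [0.513, -0.487, -0.512, -0.488]
wrist_force: [-0.3, 0.1, -3.3]
grip_width: 0.0094
```

```bash
python3 - <<'E'
from go import *
plan(-1,(W(D,(0,0.,.1888)),D[2],9))
E
```

```text
t 11.95 p [ 0.6411 -0.0786  0.1891] F [-0.3  0.1 -3.3] w 0.0094 rv [ 0.05 -0.02 -0.11]
[[-1, 0.0, 0.0, 0.49, -0.0, 0.0, 0.0], [-1, 0.0, 0.0, 0.49, -0.0, 0.0, 0.0], [-1, 0.0, 0.0, 0.49, -0.0, 0.0, 0.0], [-1, 0.0, 0.0, 0.49, -0.0, 0.0, 0.0], [-1, 0.0, 0.0, 0.49, -0.0, 0.0, 0.0], [-1, 0.0, 0.0, 0.49, -0.0, 0.0, 0.0], [-1, 0.0, 0.0, 0.49, -0.0, 0.0, 0.0], [-1, 0.0, 0.0, 0.49, -0.0, 0.0, 0.0], [-1, 0.0, 0.0, 0.49, -0.0, 0.0, 0.0]]
```

>>> jog_arm([
  [-1, 0.03, 0, 0.4, 0, 0, 0.1],
  [-1, 0, 0, 0.4, 0, 0, 0],
  [-1, 0, 0, 0.4, 0, 0, 0],
  [-1, 0, 0, 0.4, 0, 0, 0],
  [-1, 0, 0, 0.3, 0, 0, 0],
])

```text
clock: 12.45
position: [0.64, -0.058, 0.1883]
tool_rot: [-0.512, 0.488, 0.512, 0.487]
wrist_force: [0.3, 0.1, -3.9]
grip_width: 0.0093
```

```bash
python3 - <<'E'
from go import *
plan(-1,(W(D,(0,0.,.1888)),D[2],6))
c=shot('side','side4.png'); s=6; o=np.array([260,150])
a=cv2.resize(c['image'][150:240,260:380],None,fx=s,fy=s,interpolation=cv2.INTER_CUBIC)
cv2.imwrite('pics/d5.png',a)
E
```

```text
t 12.45 p [ 0.64   -0.058   0.1883] F [ 0.3  0.1 -3.9] w 0.0093 rv [ 0.05 -0.02  0.03]
[[-1, -0.01, 0.0, 0.39, -0.0, 0.0, -0.0], [-1, -0.01, 0.0, 0.39, -0.0, 0.0, -0.0], [-1, -0.01, 0.0, 0.39, -0.0, 0.0, -0.0], [-1, -0.01, 0.0, 0.39, -0.0, 0.0, -0.0], [-1, -0.01, 0.0, 0.39, -0.0, 0.0, -0.0], [-1, -0.01, 0.0, 0.39, -0.0, 0.0, -0.0]]
```

View pics/d5.png

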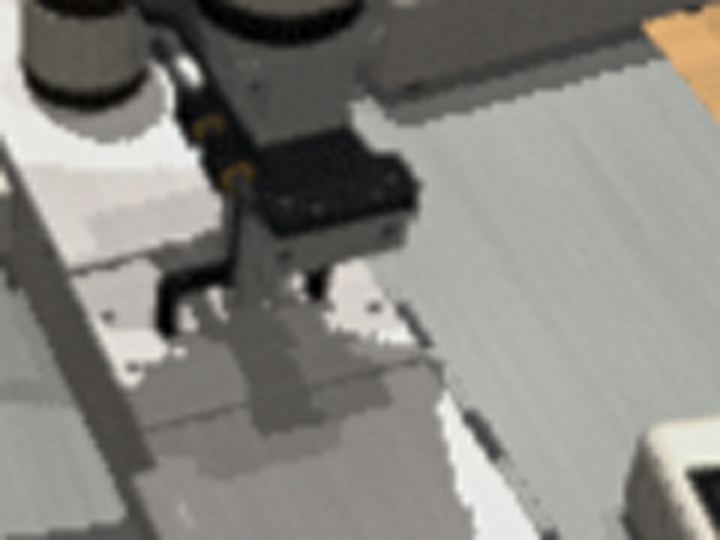

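The strip is parallel and level, its leading edge just entering under the lap at (70,270)–(225,235), with no contact force. Continuing.

>>> jog_arm([
  [-1, 0, 0, 0.3, 0, 0, 0],
  [-1, 0, 0, 0.4, 0, 0, 0],
  [-1, 0, 0, 0.4, 0, 0, 0],
  [-1, 0, 0, 0.4, 0, 0, 0],
])

```text
clock: 12.9
position: [0.6392, -0.0417, 0.1883]
tool_rot: [-0.512, 0.487, 0.512, 0.487]
wrist_force: [-0.2, -0.4, -4.4]
grip_width: 0.0091
```

```bash
python3 - <<'E'
from go import *
plan(-1,(W(D,(0,0.,.1885)),D[2],3))
E
```

```text
t 12.9 p [ 0.6392 -0.0417  0.1883] F [-0.2 -0.4 -4.4] w 0.0091 rv [ 0.05 -0.02  0.02]
[[-1, -0.01, 0.01, 0.25, -0.0, 0.0, -0.0], [-1, -0.01, 0.01, 0.25, -0.0, 0.0, -0.0], [-1, -0.01, 0.01, 0.25, -0.0, 0.0, -0.0]]
```

>>> jog_arm([
  [-1, 0, 0, 0.3, 0, 0, 0],
  [-1, 0, 0, 0.3, 0, 0, 0],
  [-1, 0, 0, 0.1, 0, 0, 0],
  [-1, 0, 0, 0, 0, 0, 0],
])

```text
clock: 13.3
position: [0.6388, -0.0332, 0.1883]
tool_rot: [-0.512, 0.487, 0.513, 0.487]
wrist_force: [-0.8, -0.1, -4.1]
grip_width: 0.0093
```

```bash
python3 - <<'E'
from go import *
plan(-1,(W(D,(0,0.,.187)),D[2],1))
o=r.observe(); A=(o['position'][0],o['position'][1],D[2])
c=shot('side','side5.png'); s=6; o=np.array([260,150])
a=cv2.resize(c['image'][150:240,260:380],None,fx=s,fy=s,interpolation=cv2.INTER_CUBIC)
def dr(P,col): cv2.polylines(a,[((proj(c,np.array(P))-o+.5)*s).round().astype(int)],False,col,1)
dr([W(A,(x,y,.080)) for x,y in((-.073,.0),(-.073,-.055),(.073,-.055),(.073,0))],(0,0,255))
dr([W(D,(x,y,.074)) for x,y in((-.075,-.229),(-.075,-.06))],(0,255,0))
dr([W(D,(x,y,.074)) for x,y in((.075,-.229),(.075,-.06))],(0,255,0))
dr([W(D,(x,y,.085)) for x,y in((-.075,.308),(-.075,.028),(.075,.028),(.075,.308))],(255,0,0))
cv2.imwrite('pics/d6.png',a)
E
```

```text
t 13.3 p [ 0.6388 -0.0332  0.1883] F [-0.8 -0.1 -4.1] w 0.0093 rv [-0.   -0.04  0.03]
[[-1, 0.13, 0.03, -0.11, 0.0, 0.0, -0.0]]
```

View pics/d6.png

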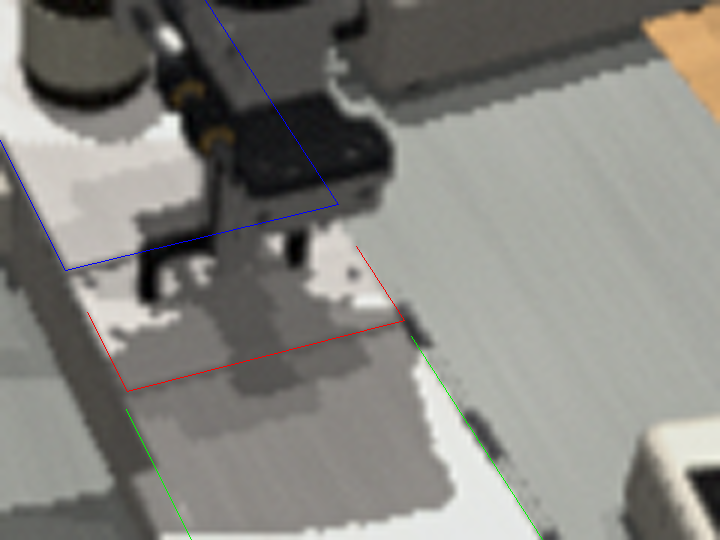

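The red strip edge and blue lap line coincide with the picture: strip square, about 27 mm under the lap. Backing off 1 mm in y, then lowering and pressing.

>>> jog_arm([
  [-1, 0, 0, -0.1, 0, 0, 0],
  [-1, 0.1, 0, 0, 0, 0, 0],
  [-1, 0.05, 0, 0, 0, 0, 0],
])

```text
clock: 13.65
position: [0.6389, -0.0349, 0.1868]
tool_rot: [-0.512, 0.487, 0.512, 0.487]
wrist_force: [0.8, 0.6, -4.0]
grip_width: 0.0095
```

>>> jog_arm([
  [-1, 0.07, 0, 0, 0, 0, 0],
  [-1, 0.07, 0, 0, 0, 0, 0],
])

```text
clock: 13.85
position: [0.639, -0.035, 0.1866]
tool_rot: [-0.512, 0.487, 0.513, 0.488]
wrist_force: [-7.6, 1.7, 12.9]
grip_width: 0.0096
```

```bash
python3 - <<'E'
from go import *
plan(-1,(W(D,(0,0.,.187)),D[2],1))
print(r.observe()['moment'])
E
```

```text
t 13.85 p [ 0.639  -0.035   0.1866] F [-7.6  1.7 12.9] w 0.0096 rv [ 0.05 -0.07  0.01]
[[-1, -0.04, 0.04, 0.07, -0.1, 0.1, -0.0]]
[ 0.33369238  1.69431594 -0.015969  ]
```

>>> jog_arm([
  [-1, 0.06, 0.03, 0, 0, 0, 0],
  [-1, 0.06, 0.03, 0, 0, 0, 0],
])

```text
clock: 14.05
position: [0.6388, -0.0351, 0.1866]
tool_rot: [-0.512, 0.487, 0.512, 0.488]
wrist_force: [-2.6, 0.5, 5.3]
grip_width: 0.0092
```

```bash
python3 - <<'E'
from go import *
plan(-1,(W(D,(0,0.,.187)),D[2],1))
t=shot('top','top6.png'); shot('side','side6.png'); c=shot('side','side7.png')
plan(-1,(W(D,(0,0.,.187)),D[2],1)); print(r.observe()['moment'])
s=6; o=np.array([260,150])
# cover and jar motion: compare the unshadowed duct cover/jar area with the pre-insertion picture
b=load('side3.png')['image']; d=cv2.absdiff(b,c['image']).max(2)
print('diff jars/cover',d[140:190,240:275].mean(),'vial',d[255:290,330:365].mean(), 'rack', d[115:155,175:215].mean())
a=cv2.resize(c['image'][130:250,220:380],None,fx=5,fy=5,interpolation=cv2.INTER_CUBIC); cv2.imwrite('pics/d7.png',a)
E
```

```text
t 14.05 p [ 0.6388 -0.0351  0.1866] F [-2.6  0.5  5.3] w 0.0092 rv [ 0.06 -0.09 -0.08]
[[-1, -0.04, 0.02, 0.08, -0.1, 0.1, 0.1]]
t 14.2 p [ 0.6388 -0.0351  0.1867] F [-2.   0.8  6.7] w 0.0093 rv [ 0.06 -0.09 -0.08]
[[-1, -0.03, 0.02, 0.08, -0.1, 0.1, 0.1]]
[ 0.23354086  0.56673889 -0.00217653]
diff jars/cover 4.759428571428572 vial 3.9738775510204083 rack 2.73875
```

View pics/d7.png

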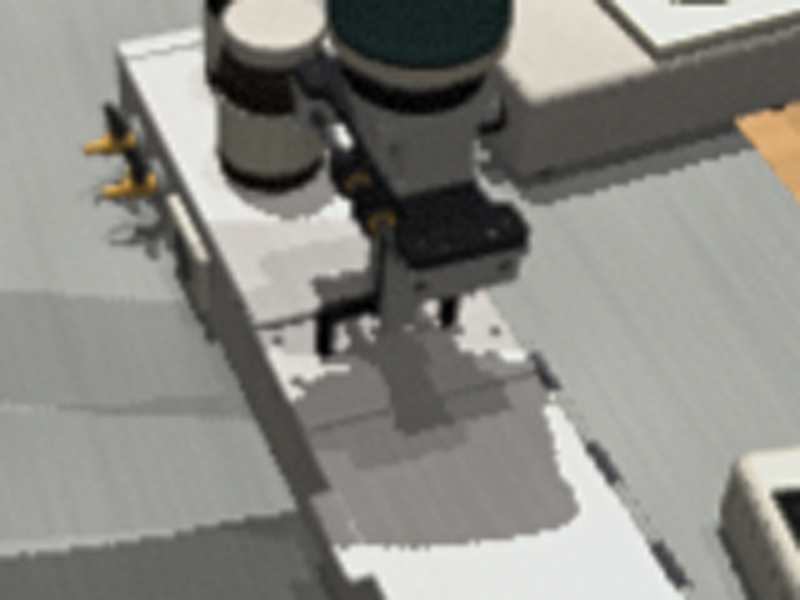

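Strip flat over the opening, tucked under the lap, its edge at (310,428)–(535,372) on the lid; cover and jars unmoved. The push is only about 6 N, so I'll raise it.

>>> jog_arm([
  [-1, 0.08, 0.03, 0.02, 0, 0, 0],
])

```text
clock: 14.3
position: [0.6388, -0.0351, 0.1866]
tool_rot: [0.512, -0.487, -0.512, -0.489]
wrist_force: [-5.3, -0.1, 12.1]
grip_width: 0.0092
```

```bash
python3 - <<'E'
from go import *
for _ in range(4): r.camera('side')
plan(-1,(W(D,(0,0.,.187)),D[2],1))
E
```

```text
t 14.5 p [ 0.6388 -0.0351  0.1866] F [-3.6 -0.4  9.9] w 0.0095 rv [ 0.07 -0.09 -0.14]
[[-1, -0.04, 0.02, 0.08, -0.1, 0.1, 0.1]]
```

Steady at about 10 N. Handing in.

```bash
python3 -c "
from plant import r
print(r.finish_job())"
```

```text
the job is handed in; nothing more can be done
None
```

The duct is closed up. I lowered the lid until it was shut, slid the strip under the lap, and handed the job in at 14.5 s with the strip still gripped and pressed down at about 10 N.

**Last checks:**
- **Strip position:** by TCP and camera it is within about 1 mm of the seat and square to about 0.1°, roughly 26–27 mm under the lap. The camera calibration is only good to about 2 mm. The measured contact height matches the saddle and lid level.
- **Lid:** the pictures show it flush. At the end of its stroke the fingertips briefly pressed it with 52 N down, firmer than "gently" but within the wrist limit.
- **Insertion:** I felt no contact with the lap as the strip went in. The cover, jars and vial showed no visible shift in the side view; I checked the other items only loosely or not at all.
- **Final push:** it settled at 9.9 N, with about 3.6 N of sideways force remaining. It had been 12.9 N and then about 6 N before the last adjustment.

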